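Dispense one cork ring onto the glue-up paper

ROBOT

A 6-joint arm with a two-finger parallel gripper is mounted at the origin on the work surface. World frame = base frame: x ahead of the robot, y to its left, z up, the work surface at z = 0. Lengths are in m, angles in rad, forces in N, time in s.
With the tool pointing down it reaches from about 0.25 to 0.725 m from the base axis. Payload 9.7 kg.
Tool frame: the origin (TCP) lies between the finger pads; the fingertips stand 11 mm ahead of it and the grasp point (between the pads) lies 8 mm behind it (arm.tip_reach is the distance from the TCP to the fingertips, in m); x points along the fingers, y is the direction in which the jaws open and shut, and the axes are right-handed (so a half turn about x gives the same grasp; the last joint's range is limited). The gripper opens to 85 mm and grips with 20 to 120 N. Pads are 22 mm wide; open, the fingers measure 114 mm over their backs; the gripper's body (76 mm by 85 mm) begins 54 mm behind the grasp point. The pads swing forward as they close: fully open they stand 13 mm farther back than shut.
Start: joints at [-1.259, 0.087, 0.176, 1.66, 0, 1.571], TCP at [0.169, -0.523, 0.242] pointing down, gripper open.
Joint ranges: [-3.13, 3.13], [-0.85, 1.81], [-1.15, 1.24], [-2.2, 2.28], [-1.44, 1.52], [-3.14, 3.14]. Speed limits (rad/s): [2.22, 2.22, 2.57, 3.14, 3.14, 3.14].

INTERFACE

Orientations are given as [roll, pitch, yaw] about the fixed x, y, z axes, in that order (R = Rz(yaw) Ry(pitch) Rx(roll)).
In Python, from workcell import telemetry, eyes, job, arm gives the robot as it stands.
- The arm moves only by the tool send_rows, never from a script. Its argument "targets" is a list of rows, each a list of 3 entries, a list of its own where there are three numbers: the shift along the tool's x, y, z in cm, then the turn, a rotation vector about the tool's x, y, z in degrees, then the opening, from -1 (shut) to 1 (fully open). A call has 1 to 10 rows; each row shifts and turns the commanded pose from where the row before left it, along the tool's axes as they then stand; what a row does not reach is not made up. A row lasts 1/10 s, in which the tool goes at most 50 mm and 8.59 degrees, less where a joint would pass 70% of its speed; a pose out of reach is approached as far as the arm can. A call is refused whole if a number of a shift passes 5 or a number of a turn 8.59, either way. A call with a gripper value outside its range is refused whole. The fingers move at their own pace and stop on an object; the grip force is fixed at half the most. Time passes only in rows, so rows that do not move let the fingers close. It gives the time, the measured TCP pose, the force and the opening at its end, in the units of the state.
- telemetry.observe(): the state, without advancing time (a new reading comes with each control period).
- eyes.grab_frame(name): name is "scene" or "top" or "wrist"; returns a dict with "pixels" (400x640x3 uint8, red, green, blue), "mtx" (3x3 intrinsics, pixels), "dist_coeffs" ([k1, k2, p1, p2, k3] as OpenCV has them; the pictures are not rectified), "T" (4x4, takes a point from camera to world coordinates). Camera axes: x right, y down, z forward; pixel columns grow to the right and rows downward; lengths in m; the calibration is good to about 2 mm. A picture is of the moment at which its call begins. There is no depth.
- job.sign_off(): hands the job in, once; it reports no verdict.
The state is a dict: "t": time; "qpos": joint angles; "joint_vel": joint speeds; "joint_efforts": joint torques, N m; "ee_pos": TCP position; "orientation": TCP orientation; "contact_force": force on the tool from outside, world axes, zero at the start; "ft_torque": the same for the moment, N m; "gripper_width": finger opening in m.
Only numpy, scipy, OpenCV 4.12 (cv2) and the standard library are available. Lean on these libraries where they do the work, as an engineer would, in place of code of your own. Each camera call takes 0.05 s, during which the arm holds its last target. There are 200 camera calls.

TASK

Dispense one cork ring for the next rod grip: press the red knob of the ring feeder fully in, once, and let it spring all the way back out, so that a single ring comes out onto the bench. Then, with the fingertips, nudge that ring across the bench, sliding it and never picking it up, until it lies flat and wholly on the sheet of brown glue-up paper. Leave the other rings in the feeder and do not disturb the other things on the bench.

Things in the scene. Friction and masses are not known exactly. Their poses are not given: they have to be found in the camera images.
- feeder: Cork ring feeder, fixed. Origin on the bench under its magazine axis; +y: the way the knob is pushed and rings come out; z up. Base plate 3 mm thick, 64 mm wide, y -132 to +26 mm. Two rails, 19 mm high, outer faces x +-31, y -66 to +26 mm. Clear magazine on them, 47 mm across, 55 mm high, four rings stacked inside. Bridge 31 mm high, y -45 to -27 mm. Beyond y = +26 mm the bench is free.
- magazine (a point): Centre of the open top of the feeder's magazine, 55 mm above the bench, straight above the feeder's origin.
- outlet (a point): Point on the bench 73.5 mm from the feeder's origin along its +y axis: about where the centre of an ejected ring comes to lie after a full press (within some 5 mm). Its axes are those of the feeder.
- knob_face (a point): Centre of the flat outer (-y) face of the red round push knob, 36 mm diameter, 13 mm thick, its centre 32 mm above the bench, at y = -155 mm of the feeder's frame when out. It moves with the plunger; its axes are those of the feeder, so it is pushed horizontally along +y.
- plunger (a joint): Travel of knob and pusher blade: 0 m = fully out (rest), 0.075 m = fully in, at a hard stop. Spring: 3 N at the start to 8 N at the end, plus 2 N of damping at 50 mm/s; returns by itself in about half a second when released. The full stroke drives the lowest ring out onto the bench; when it is back out the stack drops by one, and another press would eject another ring.
- ring1: The lowest ring of the stack, the one to be ejected: dark brown banded cork composite ring, 38 mm diameter, 12.7 mm thick, about 12 g, lying flat (a 7 mm bore, too small for a finger). Origin at the centre of its underside, z along its axis. It starts on the 3 mm base plate and lies on the bench (origin at 0) once ejected.
- ring2: Second ring of the stack, same make; must stay in the magazine (it drops to the bottom after the press). Origin at the centre of its underside.
- ring3: Third ring of the stack, must stay in the magazine. Origin as ring2.
- ring4: Top ring of the stack, must stay in the magazine. Origin as ring2.
- paper: Sheet of brown glue-up paper flat on the bench, taped down, paper-thin (nothing to catch on): 110 mm along its x, 130 mm along its y. Origin at its centre. It lies either on the near or on the far side of the feeder's outlet, to the left.
- partbox: Small shut clear plastic parts box with two blue latches, 80 mm (x) by 115 mm (y) by 28 mm high; origin at the centre of its underside. Bystander, on the opposite side from the paper.
- spool_blue: Dark blue thread spool standing upright, 27 mm diameter, 34 mm tall; origin at the centre of its underside. Bystander.
- spool_light: Light blue thread spool standing upright, 27 mm diameter, 34 mm tall; origin at the centre of its underside. Bystander.
- spool_black: Black thread spool standing upright, 27 mm diameter, 34 mm tall; origin at the centre of its underside. Bystander.
- tape_masking: Roll of cream masking tape lying flat, 110 mm outer diameter, 24 mm high; origin at the centre of its underside. Bystander.
- tape_green: Roll of green tape lying flat, 100 mm outer diameter, 24 mm high; origin at the centre of its underside. Bystander.
- cup: Small white mixing cup standing upright, 42 mm across the rim, 34 mm high; origin at the centre of its underside. Bystander.
Mind the look-alikes: they are no part of the job. Of the things that look like the feeder, the larger one is meant. Leave any purple look-alike of the ring4 alone.

How it is judged:
On the way, in this order (a step that is already met when the one before it is completed fails the run):
1. the knob is pressed fully in (to within 4 mm of its stop) (value of joint plunger above 0.071 m), for 0.05 s.
2. the knob is back out and the ejected ring lies on the bench in front of the feeder, the others still in the magazine (value of joint plunger below 0.004 m and height (world z) of ring1 below 0.003 m and y of ring1 in the frame of feeder above 0.046 m and horizontal distance between each of ring2, ring3, ring4 and magazine below 0.015 m), for 0.1 s.
At the end, for the whole second after the job is handed in: The ejected ring rests flat (within 0.1 rad) on the bench, wholly on the brown paper (its centre at least 18 mm inside every edge), the knob is fully out (within 4 mm), the other three rings are in the magazine (within 15 mm of its axis), and no bystander has moved 20 mm (x of ring1 in the frame of paper between -0.037 and 0.037 m and y of ring1 in the frame of paper between -0.047 and 0.047 m and height (world z) of ring1 below 0.003 m and angle between ring1's own z axis and vertical below 0.1 rad and linear speed of ring1 below 0.01 m/s and value of joint plunger below 0.004 m and horizontal distance between each of ring2, ring3, ring4 and magazine below 0.015 m and distance of each of partbox, spool_blue, spool_light, spool_black, tape_masking, tape_green, cup from where it was at the start of the episode below 0.02 m); the robot touches nothing.
It fails at once if the ejected ring is lifted (12 mm above the bench) instead of slid (height (world z) of ring1 above 0.012 m).
It fails at once if a second ring leaves the magazine (horizontal distance between any of ring2, ring3, ring4 and magazine above 0.02 m).
It fails at once if a bystander is moved by 20 mm or more (distance of any of partbox, spool_blue, spool_light, spool_black, tape_masking, tape_green, cup from where it was at the start of the episode above 0.02 m).
It also fails if it takes over 61 s, if anything falls off the work surface, if the arm or the gripper's body presses on something with over 40 N, if the wrist force passes 120 N, or if a joint passes its speed limit or range.

## Working session

There is one attempt and no reset: what is moved stays moved. The work goes in short steps, Python scripts to look and compute and a tool call to move; the robot and the scene stay as the last step left them, time stands still between calls to the robot, and variables do not carry over. Pictures are saved under pics/ and viewed, about 8 in all and at most 12, crops included, and the job is handed in when it is done.

Besides the shell and the picture viewer there is one more tool, called after ">>>" in YAML: its name, and indented under it one key for each argument. send_rows: Moves the arm, as the interface text tells. Its arguments: {"type":"object","properties":{"targets":{"type":"array","items":{"type":"array"}}},"required":["targets"]}

```bash
mkdir -p pics; ls; python3 - <<'E'
from workcell import telemetry, eyes, job, arm
import cv2,numpy as np,pickle
print(telemetry.observe())
for n in("scene","top"):
    f=eyes.grab_frame(n); pickle.dump(f,open(f"pics/{n}0.pkl","wb"))
    cv2.imwrite(f"pics/{n}0.png",f["pixels"][:,:,::-1]); print(n,f["mtx"],f["dist_coeffs"],f["T"].round(3))
E
```

```text
pics
{'t': 0.0, 'qpos': array([-1.25900393e+00,  8.74524128e-02,  1.75140248e-01,  1.65978404e+00,
       -8.07673272e-07,  1.57079086e+00]), 'joint_vel': array([-6.90528745e-04, -4.40862571e-05, -6.30690899e-04, -4.87148071e-04,
       -1.44851932e-03, -3.57479717e-04]), 'joint_efforts': array([ 2.80553017e-03, -5.20398545e+01,  4.64790058e+01,  1.68541790e-02,
       -1.19204374e-04,  5.59300258e-05]), 'ee_pos': array([ 0.16865723, -0.52328536,  0.2415904 ]), 'orientation': array([-1.57018045,  1.56949645,  1.88321007]), 'contact_force': array([ 0.55817798, -0.05858269,  0.55776777]), 'ft_torque': array([-0.00560302, -0.02913691, -0.03012248]), 'gripper_width': 0.08550236590058502}
scene [[469.97030728   0.         310.29558127]
 [  0.         469.97030728 193.57769763]
 [  0.           0.           1.        ]] [0.04340871 0.         0.         0.         0.        ] [[-0.009  0.654 -0.756  1.271]
 [ 1.     0.004 -0.008  0.067]
 [-0.003 -0.756 -0.654  0.717]
 [ 0.     0.     0.     1.   ]]
top [[374.9934481    0.         321.76008921]
 [  0.         374.9934481  198.73097001]
 [  0.           0.           1.        ]] [-0.07650998  0.          0.          0.          0.        ] [[-0.009 -0.99   0.142  0.427]
 [-0.999  0.003 -0.039  0.058]
 [ 0.038 -0.142 -0.989  0.884]
 [ 0.     0.     0.     1.   ]]
```

View pics/top0.png

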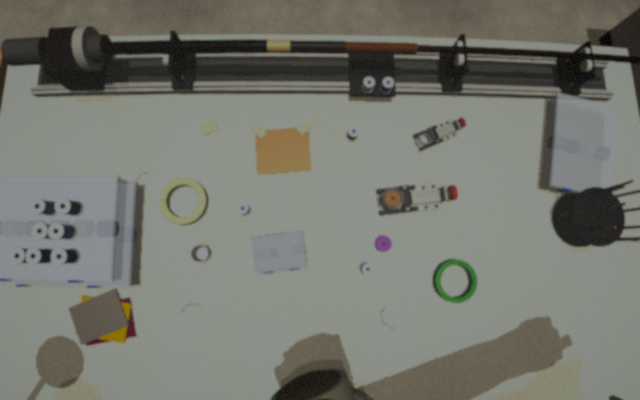

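View pics/scene0.png

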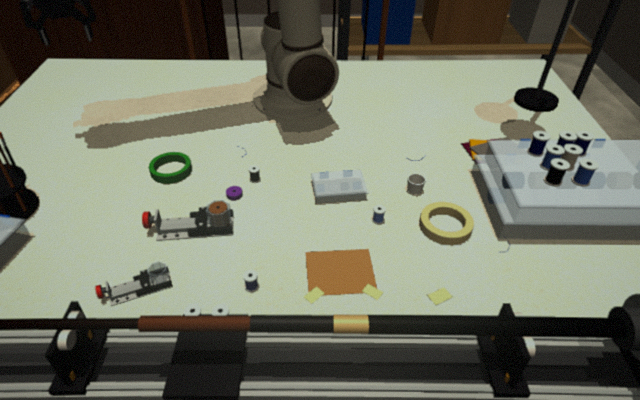

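The top view shows two feeders. The larger is at about (415,200), with its knob at (453,192). The smaller look-alike is at (440,133). The larger is meant, and it holds the brown cork; the purple ring at (383,243) is a decoy. The paper is at (283,150). The scene view agrees: large feeder at (190,220), small one at (135,283), paper at (340,270). I'll confirm with enlarged crops.

```bash
cat > h.py <<'E'
import cv2,numpy as np,pickle
def load(n): return pickle.load(open(f"pics/{n}.pkl","rb"))
def ray(f,uv):
    p=cv2.undistortPoints(np.array([[uv]],float),f["mtx"],f["dist_coeffs"])[0,0]
    d=f["T"][:3,:3]@[p[0],p[1],1]; return f["T"][:3,3],d/np.linalg.norm(d)
def onz(f,uv,z):
    c,d=ray(f,uv); return c+d*(z-c[2])/d[2]
def tri(f1,a,f2,b):
    c,d=ray(f1,a);e,g=ray(f2,b)
    s=np.linalg.lstsq(np.c_[d,-g],e-c,rcond=None)[0]
    p,q=c+s[0]*d,e+s[1]*g; return (p+q)/2,np.linalg.norm(p-q)
def proj(f,P):
    Ti=np.linalg.inv(f["T"])
    return cv2.projectPoints(np.array(P,float).reshape(-1,1,3),cv2.Rodrigues(Ti[:3,:3])[0],Ti[:3,3],f["mtx"],f["dist_coeffs"])[0][:,0]
E
python3 - <<'E'
from h import *
t=load("top0")["pixels"][105:255,240:480]; s=load("scene0")["pixels"][180:305,90:290]
a=cv2.resize(t,(480,300),interpolation=cv2.INTER_CUBIC)
t=cv2.resize(load("top0")["pixels"][175:225,365:465],(800,400)[::1],interpolation=cv2.INTER_CUBIC)
s=cv2.resize(load("scene0")["pixels"][195:245,135:245],(800,364)[::1],interpolation=cv2.INTER_CUBIC)
im=np.vstack([t,s])[:,:,::-1]; im=cv2.resize(im,(628,600)); print(im.shape)
cv2.imwrite("pics/crop0.png",np.vstack([t,s])[:,:,::-1] if 0 else im)
E
```

```text
(600, 628, 3)
```

View pics/crop0.png

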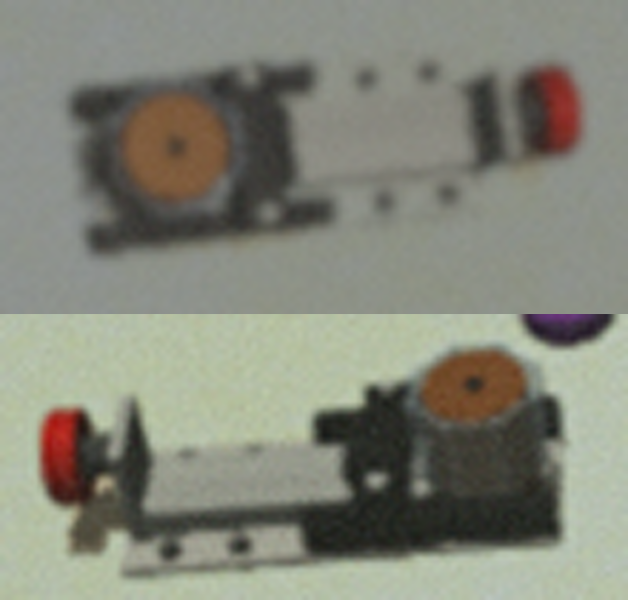

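```bash
python3 - <<'E'
from h import *
T,S=load("top0"),load("scene0")
bore,e=tri(T,(393.0,198.4),S,(218.0,207.1)); print("bore",bore.round(4),e)
kn,e=tri(T,(453.4,192.8),S,(146.7,219.7)); print("knob",kn.round(4),e)
print("z-plane", onz(T,(393,198.4),.0538).round(4),onz(S,(218,207.1),.0538).round(4))
print("z-plane k", onz(T,(453.4,192.8),.038).round(4),onz(S,(146.7,219.7),.032).round(4))
# fit paper and red by colour
for n,f,roi in(("top",T,(225,100,340,190)),("scene",S,(280,235,400,310))):
    h=cv2.cvtColor(f["pixels"],cv2.COLOR_RGB2HSV)
    m=((h[...,0]>6)&(h[...,0]<16)&(h[...,1]>130)).astype(np.uint8); k=np.zeros_like(m);x0,y0,x1,y1=roi;k[y0:y1,x0:x1]=m[y0:y1,x0:x1]
    c=max(cv2.findContours(k,0,1)[0],key=cv2.contourArea)[:,0].astype(float)
    P=np.array([onz(f,p,0)[:2] for p in c]); r=cv2.minAreaRect((P*1000).astype(np.float32)); print(n,"paper",r)
# small bystanders in top
for nm,p,z in(("purple",(383,243),.012),("spA",(352,133),.034),("spB",(367,268),.034),("spC",(245,209),.034),("box1",(255,236),.028),("box2",(306,236),.028),("box3",(256,272),.028),("green",(456,281),.024),("small feeder",(440,133),.03)): print(nm,onz(T,p,z).round(3))
E
```

```text
bore [ 0.5466 -0.1352  0.0522] 0.0026029676021082403
knob [ 0.5624 -0.2849  0.0307] 0.0038699630806727286
z-plane [ 0.5465 -0.1361  0.0538] [ 0.5486 -0.1333  0.0538]
z-plane k [ 0.5615 -0.284   0.038 ] [ 0.5644 -0.282   0.032 ]Traceback (most recent call last):
  File "<stdin>", line 11, in <module>
ValueError: max() iterable argument is empty
```

```bash
python3 - <<'E'
from h import *
T,S=load("top0"),load("scene0")
print(cv2.cvtColor(T["pixels"],cv2.COLOR_RGB2HSV)[150,283],cv2.cvtColor(S["pixels"],cv2.COLOR_RGB2HSV)[270,340])
for n,f,roi in(("top",T,(225,100,340,190)),("scene",S,(280,235,400,310))):
    h=cv2.cvtColor(f["pixels"],cv2.COLOR_RGB2HSV)
    m=((h[...,0]>3)&(h[...,0]<18)&(h[...,1]>85)).astype(np.uint8); k=np.zeros_like(m);x0,y0,x1,y1=roi;k[y0:y1,x0:x1]=m[y0:y1,x0:x1]
    c=max(cv2.findContours(k,0,1)[0],key=cv2.contourArea)[:,0].astype(float)
    P=np.array([onz(f,p,0)[:2] for p in c]); r=cv2.minAreaRect((P*1000).astype(np.float32)); print(n,"paper",r)
for nm,p,z in(("purple",(383,243),.012),("spA",(352,133),.034),("spB",(367,268),.034),("spC",(245,209),.034),("box1",(255,236),.028),("box2",(306,236),.028),("box3",(256,272),.028),("green",(456,281),.024),("small feeder",(440,133),.03),("small knob",(461,122),.03),("rod bench edge",(340,95),.03)): print(nm,onz(T,p,z).round(3))
E
```

```text
[ 18 123 145] [ 16 157 154]
top paper ((709.070556640625, 150.1458282470703), (28.358760833740234, 79.51102447509766), 23.081743240356445)
scene paper ((673.53369140625, 117.60261535644531), (108.82545471191406, 128.69447326660156), 4.601373195648193)
purple [ 0.447 -0.119  0.012]
spA [ 0.706 -0.049  0.034]
spB [ 0.391 -0.076  0.034]
spC [0.526 0.199 0.034]
box1 [0.465 0.176 0.028]
box2 [0.465 0.061 0.028]
box3 [0.385 0.173 0.028]
green [ 0.358 -0.285  0.024]
small feeder [ 0.709 -0.263  0.03 ]
small knob [ 0.738 -0.318  0.03 ]
rod bench edge [ 0.803 -0.022  0.03 ]
```

```bash
cat >> h.py <<'E'
from scipy.spatial.transform import Rotation as Ro
def pose():
    from workcell import telemetry
    s=telemetry.observe(); return s,np.array(s["ee_pos"]),Ro.from_euler("xyz",s["orientation"])
def goto(xyz,heading):
    """heading: world angle (deg) of the push direction = tool +-z; returns turn then shift"""
    s,p,R=pose(); best=None
    for sg in(1,-1):
        a=np.deg2rad(heading); z=sg*np.array([np.cos(a),np.sin(a),0]); x=np.array([0,0,-1.]); G=Ro.from_matrix(np.c_[x,np.cross(z,x),z])
        rv=np.rad2deg((R.inv()*G).as_rotvec())
        if best is None or np.linalg.norm(rv)<np.linalg.norm(best[1]): best=(sg,rv,G)
    sg,rv,G=best
    print("t",s["t"],"pos",p.round(4),"F",np.round(s["contact_force"],1),"w",round(s["gripper_width"],4),"q6",s["qpos"].round(2)[5])
    print("push sign",sg,"turn deg",rv.round(2),"then shift cm in turned tool axes",(G.inv().apply(np.array(xyz)-p)*100).round(2))
E
python3 - <<'E'
from h import *
_,p,R=pose();print(R.as_matrix().round(3))
goto((.566,-.319,.15),95.9)
E
```

```text
[[-0.     0.307 -0.952]
 [ 0.001 -0.952 -0.307]
 [-1.    -0.001  0.   ]]
t 0.1 pos [ 0.1687 -0.5233  0.2416] F [ 0.7  0.7 -0.4] w 0.0854 q6 1.57
push sign -1 turn deg [-7.803e+01 -5.000e-02  6.000e-02] then shift cm in turned tool axes [  9.16  41.62 -16.24]
```

>>> send_rows:
  targets:
    - [[0, 0, 0], [-7.8, 0, 0], -1]
    - [[0, 0, 0], [-7.8, 0, 0], -1]
    - [[0, 0, 0], [-7.8, 0, 0], -1]
    - [[0, 0, 0], [-7.8, 0, 0], -1]
    - [[0, 0, 0], [-7.8, 0, 0], -1]
    - [[0, 0, 0], [-7.8, 0, 0], -1]
    - [[0, 0, 0], [-7.8, 0, 0], -1]
    - [[0, 0, 0], [-7.8, 0, 0], -1]
    - [[0, 0, 0], [-7.8, 0, 0], -1]
    - [[0, 0, 0], [-7.8, 0, 0], -1]

```text
t: 1.1
ee_pos: [0.1687, -0.5234, 0.2419]
orientation: [-2.926, 1.57, 1.895]
contact_force: [0.6, 0.1, -0.2]
gripper_width: 0.0001
```

>>> send_rows:
  targets:
    - [[0, 4, -1.6], [0, 0, 0], -1]
    - [[0, 4, -1.6], [0, 0, 0], -1]
    - [[0, 4, -1.6], [0, 0, 0], -1]
    - [[0, 4, -1.6], [0, 0, 0], -1]
    - [[0, 4, -1.6], [0, 0, 0], -1]
    - [[0.5, 4, -1.6], [0, 0, 0], -1]
    - [[1, 4, -1.6], [0, 0, 0], -1]
    - [[1.5, 4, -1.6], [0, 0, 0], -1]
    - [[2, 4, -1.6], [0, 0, 0], -1]
    - [[2, 4, -1.6], [0, 0, 0], -1]

```text
t: 2.1
ee_pos: [0.5517, -0.3223, 0.1713]
orientation: [-1.906, 1.571, 2.908]
contact_force: [1.0, -0.8, -0.1]
gripper_width: 0.0002
```

```bash
python3 - <<'E'
from h import *
goto((.566,-.319,.15),95.9)
from workcell import eyes
f=eyes.grab_frame("wrist"); pickle.dump(f,open("pics/wrist1.pkl","wb")); cv2.imwrite("pics/wrist1.png",f["pixels"][:,:,::-1])
print(proj(f,[[.5466,-.1352,.0538],[.5624,-.2849,.032]]),f["T"].round(3))
E
```

```text
t 2.1 pos [ 0.5517 -0.3223  0.1713] F [ 1.  -0.8 -0.1] w 0.0002 q6 0.94
push sign -1 turn deg [-0.03 -0.    0.  ] then shift cm in turned tool axes [ 2.13  1.46 -0.18]
[[342.58153056 -63.56108198]
 [337.88980212 152.88016031]] [[ 0.995  0.098  0.031  0.544]
 [ 0.102 -0.948 -0.301 -0.246]
 [-0.     0.303 -0.953  0.302]
 [ 0.     0.     0.     1.   ]]
```

View pics/wrist1.png

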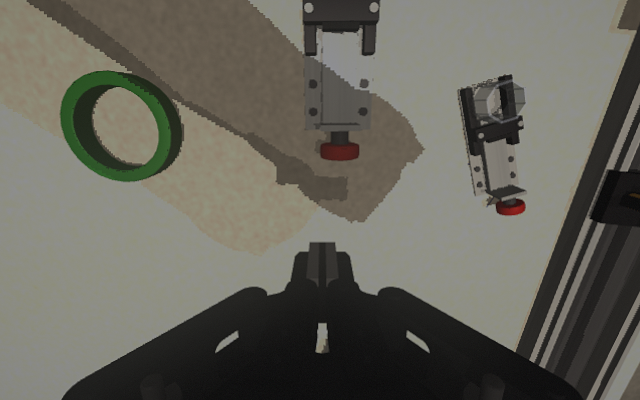

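The wrist view shows the knob at (339,151), and my prediction was (338,153), so the estimate holds. Next I line up and go down behind the knob.

>>> send_rows:
  targets:
    - [[2, 0.7, 0], [0, 0, 0], -1]
    - [[3, 0.8, 0], [0, 0, 0], -1]
    - [[3, 0, 0], [0, 0, 0], -1]
    - [[3, 0, 0], [0, 0, 0], -1]
    - [[2, 0, 0], [0, 0, 0], -1]
    - [[1, 0, 0], [0, 0, 0], -1]
    - [[0, 0, 0], [0, 0, 0], -1]

```text
t: 2.85
ee_pos: [0.5644, -0.3215, 0.0306]
orientation: [-2.192, 1.568, 2.623]
contact_force: [-0.3, 0.6, 0.2]
gripper_width: -0.0002
```

```bash
python3 - <<'E'
from h import *
goto((.5640,-.2991,.0315),95.9)
E
```

```text
t 2.85 pos [ 0.5644 -0.3215  0.0306] F [-0.3  0.6  0.2] w -0.0002 q6 0.95
push sign -1 turn deg [-0.04 -0.1   0.13] then shift cm in turned tool axes [-0.09  0.19 -2.23]
```

>>> send_rows:
  targets:
    - [[0, 0.2, -0.5], [0, 0, 0], -1]
    - [[0, 0, -0.5], [0, 0, 0], -1]
    - [[0, 0, -0.5], [0, 0, 0], -1]
    - [[0, 0, -0.5], [0, 0, 0], -1]
    - [[0, 0, -0.5], [0, 0, 0], -1]
    - [[0, 0, 0], [0, 0, 0], -1]

```text
t: 3.45
ee_pos: [0.5649, -0.2967, 0.033]
orientation: [0.575, 1.569, -0.893]
contact_force: [-0.5, -2.5, 2.9]
gripper_width: 0.0003
```

>>> send_rows:
  targets:
    - [[0, 0, -0.7], [0, 0, 0], -1]
    - [[0, 0, -0.7], [0, 0, 0], -1]
    - [[0, 0, -0.7], [0, 0, 0], -1]
    - [[0, 0, -0.7], [0, 0, 0], -1]
    - [[0, 0, -0.7], [0, 0, 0], -1]
    - [[0, 0, -0.7], [0, 0, 0], -1]
    - [[0, 0, -0.7], [0, 0, 0], -1]
    - [[0, 0, -0.7], [0, 0, 0], -1]
    - [[0, 0, -0.7], [0, 0, 0], -1]
    - [[0, 0, 0], [0, 0, 0], -1]

```text
t: 4.45
ee_pos: [0.5582, -0.2349, 0.033]
orientation: [0.096, 1.568, -1.373]
contact_force: [-1.8, -7.1, 2.1]
gripper_width: -0.0002
```

>>> send_rows:
  targets:
    - [[0, 0, -0.2], [0, 0, 0], -1]
    - [[0, 0, -0.2], [0, 0, 0], -1]
    - [[0, 0, 0], [0, 0, 0], -1]

```text
t: 4.75
ee_pos: [0.5579, -0.2315, 0.033]
orientation: [0.116, 1.568, -1.354]
contact_force: [-1.1, -6.2, 3.7]
gripper_width: 0.0001
```

>>> send_rows:
  targets:
    - [[0, 0, -0.2], [0, 0, 0], -1]
    - [[0, 0, -0.2], [0, 0, 0], -1]
    - [[0, 0, 0], [0, 0, 0], -1]

```text
t: 5.05
ee_pos: [0.5574, -0.2276, 0.033]
orientation: [0.09, 1.568, -1.379]
contact_force: [-1.6, -7.0, 3.7]
gripper_width: 0.0001
```

>>> send_rows:
  targets:
    - [[0, 0, -0.2], [0, 0, 0], -1]
    - [[0, 0, 0], [0, 0, 0], -1]

```text
t: 5.25
ee_pos: [0.5572, -0.2256, 0.033]
orientation: [0.094, 1.568, -1.375]
contact_force: [-1.5, -7.7, 3.4]
gripper_width: 0.0001
```

>>> send_rows:
  targets:
    - [[0, 0, -0.2], [0, 0, 0], -1]
    - [[0, 0, 0], [0, 0, 0], -1]

```text
t: 5.45
ee_pos: [0.5571, -0.2249, 0.033]
orientation: [0.053, 1.565, -1.418]
contact_force: [-0.5, -16.0, 0.8]
gripper_width: -0.0002
```

>>> send_rows:
  targets:
    - [[0, 0, -0.15], [0, 0, 0], -1]
    - [[0, 0, 0], [0, 0, 0], -1]

```text
t: 5.65
ee_pos: [0.5571, -0.2249, 0.0331]
orientation: [0.048, 1.563, -1.423]
contact_force: [-0.4, -23.3, 0.4]
gripper_width: -0.0001
```

Hard stop reached: the force jumped and the motion stopped. Now I back off, letting the knob spring out, and check from above.

>>> send_rows:
  targets:
    - [[0, 0, 1], [0, 0, 0], -1]
    - [[0, 0, 1], [0, 0, 0], -1]
    - [[0, 0, 1], [0, 0, 0], -1]
    - [[0, 0, 1.5], [0, 0, 0], -1]
    - [[0, 0, 1.5], [0, 0, 0], -1]
    - [[0, 0, 1.5], [0, 0, 0], -1]
    - [[0, 0, 1.5], [0, 0, 0], -1]
    - [[0, 0, 1.5], [0, 0, 0], -1]
    - [[0, 0, 0], [0, 0, 0], -1]

```text
t: 6.55
ee_pos: [0.5675, -0.3272, 0.0319]
orientation: [-0.714, 1.571, -2.184]
contact_force: [-0.4, -0.2, 0.6]
gripper_width: -0.0
```

>>> send_rows:
  targets:
    - [[-3, 0, 0], [0, 0, 0], -1]
    - [[-4, 0, 0], [0, 0, 0], -1]
    - [[-4, 0, 0], [0, 0, 0], -1]
    - [[-2, 0, 0], [0, 0, 0], -0.4]
    - [[0, 0, 0], [0, 0, 0], -0.4]

```text
t: 7.05
ee_pos: [0.5688, -0.3256, 0.1664]
orientation: [0.987, 1.565, -0.482]
contact_force: [0.0, 0.1, -0.4]
gripper_width: 0.0252
```

```bash
python3 - <<'E'
from h import *
from workcell import eyes
goto((.5466,-.1352,.163),95.9)
a=[]
for n in("top","scene"):
    f=eyes.grab_frame(n); pickle.dump(f,open(f"pics/{n}2.pkl","wb")); print(proj(f,[[.539,-.062,.0127],[.5466,-.1352,.0411],[.5624,-.2849,.032]]).round(1).tolist())
    x0,y0=(300,140) if n=="top" else (130,180)
    a.append(cv2.resize(f["pixels"][y0:y0+75,x0:x0+180],(720,300),interpolation=cv2.INTER_CUBIC))
cv2.imwrite("pics/crop2.png",np.vstack(a)[:,:,::-1])
E
```

```text
t 7.05 pos [ 0.5688 -0.3256  0.1664] F [ 0.   0.1 -0.4] w 0.0252 q6 0.95
push sign -1 turn deg [-0.02  0.18 -0.27] then shift cm in turned tool axes [  0.34  -0.25 -19.17]
[[358.1, 204.2], [391.4, 199.2], [452.8, 192.8]]
[[254.3, 218.2], [218.1, 210.9], [145.6, 219.0]]
```

View pics/crop2.png

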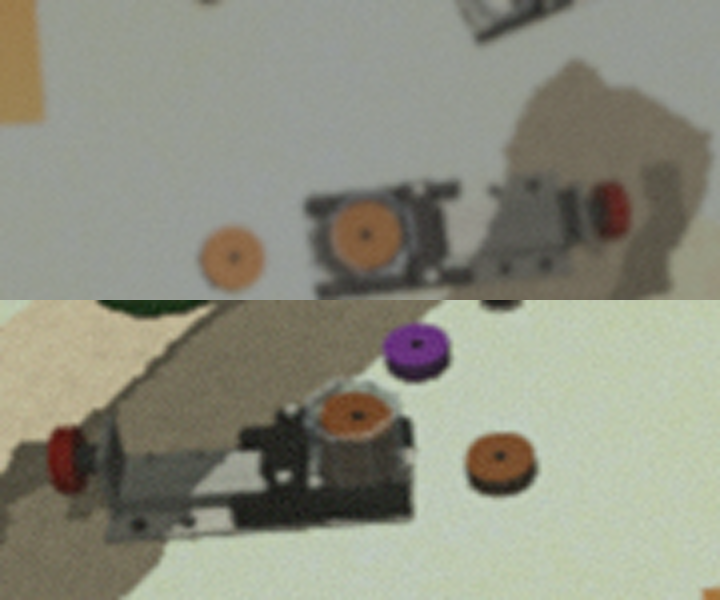

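The knob is fully out. One ring is on the bench at top px (358,204.5) and scene px (255,219), which gives about (0.538,-0.062). The rest of the stack is still in the magazine. The feeder blocks the direct diagonal behind the ring, so I'll cage the ring between two slightly open fingertips, starting from its near side. From there I push along an arc onto the paper.

>>> send_rows:
  targets:
    - [[0, 0, 0], [8.5, 0, 0], -0.4]
    - [[0, 0, 0], [8.5, 0, 0], -0.4]
    - [[0, 0, 0], [8.5, 0, 0], -0.4]
    - [[0, 0, 0], [8.5, 0, 0], -0.4]
    - [[0, 0, 0], [8.5, 0, 0], -0.4]
    - [[0, 0, 0], [8.5, 0, 0], -0.4]
    - [[0, 0, 0], [8.5, 0, 0], -0.4]
    - [[0, 0, 0], [8.5, 0, 0], -0.4]
    - [[0, 0, 0], [8.5, 0, 0], -0.4]
    - [[0, 0, 0], [8.5, 0, 0], -0.4]

```text
t: 8.15
ee_pos: [0.5669, -0.3247, 0.1601]
orientation: [-0.732, 1.568, 2.594]
contact_force: [0.3, -0.1, -0.4]
gripper_width: 0.0257
```

```bash
python3 - <<'E'
from h import *
T,S=load("top2"),load("scene2")
print(tri(T,(358.3,204.5),S,(255,219.3)),onz(T,(358.3,204.5),.0127),"paper corner top",onz(T,(311,170),0))
goto((.494,-.070,.014),10)
E
```

```text
(array([ 0.53856806, -0.06182234,  0.00920298]), np.float64(0.0022098255312617597)) [ 0.5381842  -0.06245555  0.0127    ] paper corner top [0.62404179 0.04837614 0.        ]
t 8.15 pos [ 0.5669 -0.3247  0.1601] F [ 0.3 -0.1 -0.4] w 0.0257 q6 2.44
push sign -1 turn deg [0.52 0.14 0.12] then shift cm in turned tool axes [ 14.61 -26.35   2.76]
```

>>> send_rows:
  targets:
    - [[0, -4, 0.4], [0.5, 0.1, 0.1], -0.4]
    - [[0, -4, 0.4], [0, 0, 0], -0.4]
    - [[0, -4, 0.4], [0, 0, 0], -0.4]
    - [[0, -4, 0.4], [0, 0, 0], -0.4]
    - [[0, -4, 0.4], [0, 0, 0], -0.4]
    - [[0, -4, 0.4], [0, 0, 0], -0.4]
    - [[0, -2.35, 0.4], [0, 0, 0], -0.4]
    - [[3, 0, 0], [0, 0, 0], -0.4]
    - [[3, 0, 0], [0, 0, 0], -0.4]
    - [[0, 0, 0], [0, 0, 0], -0.4]

```text
t: 9.15
ee_pos: [0.4894, -0.0704, 0.0967]
orientation: [-0.158, 1.565, -3.118]
contact_force: [-0.5, 0.5, -0.3]
gripper_width: 0.0254
```

```bash
python3 - <<'E'
from h import *
from workcell import eyes
goto((.494,-.070,.014),10)
f=eyes.grab_frame("wrist"); pickle.dump(f,open("pics/wrist3.pkl","wb")); cv2.imwrite("pics/wrist3.png",f["pixels"][:,:,::-1])
print(proj(f,[[.5382,-.0622,.0127],[.513,-.112,.019]]),f["T"].round(3))
E
```

```text
t 9.15 pos [ 0.4894 -0.0704  0.0967] F [-0.5  0.5 -0.3] w 0.0254 q6 2.82
push sign -1 turn deg [0.4  0.35 0.05] then shift cm in turned tool axes [ 8.27  0.04 -0.46]
[[322.32140293 145.94430969]
 [383.17451905 193.75587749]] [[ 0.181 -0.935 -0.305  0.567]
 [-0.984 -0.172 -0.054 -0.057]
 [-0.002  0.309 -0.951  0.227]
 [ 0.     0.     0.     1.   ]]
```

View pics/wrist3.png

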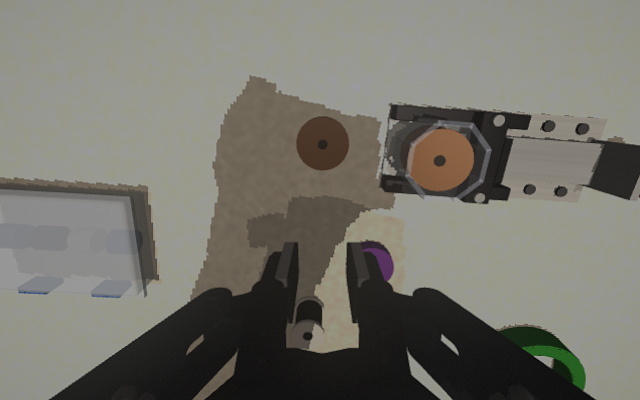

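The ring is at (323,143), as predicted, and centred between the fingers. I go down behind it.

>>> send_rows:
  targets:
    - [[2.5, 0, 0], [0.4, 0.3, 0], -0.4]
    - [[2.5, 0, 0], [0, 0, 0], -0.4]
    - [[2, 0, 0], [0, 0, 0], -0.4]
    - [[1.1, 0, 0], [0, 0, 0], -0.4]
    - [[0, 0, 0], [0, 0, 0], -0.4]

```text
t: 9.7
ee_pos: [0.4924, -0.0713, 0.0203]
orientation: [2.931, 1.565, -0.037]
contact_force: [0.2, 0.6, -0.9]
gripper_width: 0.0259
```

```bash
python3 - <<'E'
from h import *
goto((.5134,-.0666,.014),10)
E
```

```text
t 9.7 pos [ 0.4924 -0.0713  0.0203] F [ 0.2  0.6 -0.9] w 0.0259 q6 2.82
push sign -1 turn deg [-0.05 -0.31 -0.07] then shift cm in turned tool axes [ 0.63 -0.1  -2.15]
```

>>> send_rows:
  targets:
    - [[0.3, -0.1, -0.5], [0, -0.3, 0], -0.4]
    - [[0.3, 0, -0.5], [0, 0, 0], -0.4]
    - [[0, 0, -0.5], [0, 0, 0], -0.4]
    - [[0, 0, -0.6], [0, 0, 0], -0.4]

```text
t: 10.1
ee_pos: [0.5141, -0.0666, 0.0153]
orientation: [2.457, 1.568, -0.51]
contact_force: [-0.4, 0.3, -0.8]
gripper_width: 0.0256
```

>>> send_rows:
  targets:
    - [[0, 0, -0.6], [-1, 0, 0], -0.4]
    - [[0, 0, -0.7], [-2, 0, 0], -0.4]
    - [[0, 0, -0.8], [-2.4, 0, 0], -0.4]
    - [[0, 0, -0.8], [-2.4, 0, 0], -0.4]
    - [[0, 0, -0.8], [-2.4, 0, 0], -0.4]
    - [[0, 0, -0.8], [-2.4, 0, 0], -0.4]
    - [[0, 0, -0.8], [-2.4, 0, 0], -0.4]
    - [[0, 0, -0.8], [-2.4, 0, 0], -0.4]
    - [[0, 0, -0.7], [-2, 0, 0], -0.4]
    - [[0, 0, -0.5], [-2, 0, 0], -0.4]

```text
t: 11.1
ee_pos: [0.5827, -0.0428, 0.015]
orientation: [2.014, 1.568, -0.578]
contact_force: [-0.8, 0.5, 0.2]
gripper_width: 0.0257
```

```bash
python3 - <<'E'
from h import *
from workcell import eyes
goto((.668,.087,.014),80)
f=eyes.grab_frame("wrist"); pickle.dump(f,open("pics/wrist4.pkl","wb")); cv2.imwrite("pics/wrist4.png",f["pixels"][:,:,::-1])
s,p,R=pose(); c=p-R.as_matrix()[:,2]*.0253; c[2]=.0127; print("expected ring",c.round(4),proj(f,[c]),R.as_matrix()[:,2].round(3))
E
```

```text
t 11.1 pos [ 0.5827 -0.0428  0.015 ] F [-0.8  0.5  0.2] w 0.0257 q6 2.52
push sign -1 turn deg [-48.5   -0.    -0.15] then shift cm in turned tool axes [  0.1    6.14 -14.26]
expected ring [ 0.6047 -0.0292  0.0127] [[320.62979585 218.62205712]] [-0.851 -0.524 -0.002]
```

View pics/wrist4.png

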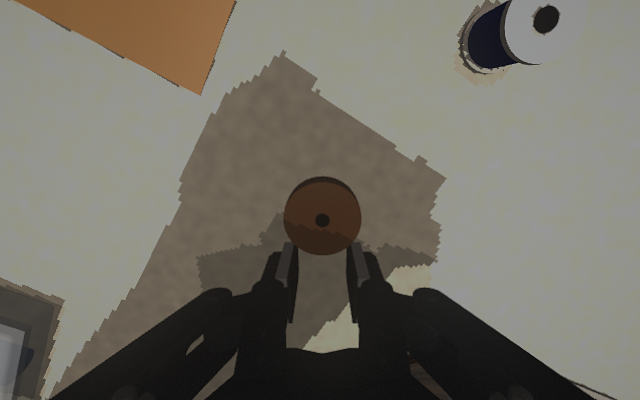

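The ring sits centred in the cage at (322,220), with its expected position at (321,219). The paper corner is at (202,95) and the spool is well clear. I carry on along the arc.

>>> send_rows:
  targets:
    - [[0, 0, -0.6], [-2, 0, 0], -0.4]
    - [[0, 0, -0.8], [-2.4, 0, 0], -0.4]
    - [[0, 0, -0.8], [-2.4, 0, 0], -0.4]
    - [[0, 0, -0.8], [-2.4, 0, 0], -0.4]
    - [[0, 0, -0.8], [-2.4, 0, 0], -0.4]
    - [[0, 0, -0.8], [-2.4, 0, 0], -0.4]
    - [[0, 0, -0.8], [-2.4, 0, 0], -0.4]
    - [[0, 0, -0.8], [-2.4, 0, 0], -0.4]
    - [[0, 0, -0.8], [-2.4, 0, 0], -0.4]
    - [[0, 0, -0.8], [-2.4, 0, 0], -0.4]

```text
t: 12.15
ee_pos: [0.6399, 0.0092, 0.015]
orientation: [1.578, 1.568, -0.601]
contact_force: [-0.2, -0.3, -0.2]
gripper_width: 0.0258
```

```bash
python3 - <<'E'
from h import *
print("paper corner",onz(load("wrist4"),(202,95),0))
a=np.deg2rad(4.6);c,s=np.cos(a),np.sin(a)
print("expected",[.6735-.055*c+.065*s,.1176-.055*s-.065*c])
goto((.668,.087,.014),80)
E
```

```text
paper corner [0.62397357 0.04674348 0.        ]
expected [np.float64(0.6238900917662822), np.float64(0.04839843206225669)]
t 12.15 pos [0.6399 0.0092 0.015 ] F [-0.2 -0.3 -0.2] w 0.0258 q6 2.19
push sign -1 turn deg [-24.88   0.03  -0.14] then shift cm in turned tool axes [ 0.1   1.42 -8.15]
```

>>> send_rows:
  targets:
    - [[0, 0, -0.7], [-2.6, 0, 0], -0.4]
    - [[0, 0, -0.8], [-2.6, 0, 0], -0.4]
    - [[0, 0, -0.8], [-2.6, 0, 0], -0.4]
    - [[0, 0, -0.8], [-2.6, 0, 0], -0.4]
    - [[0, 0, -0.8], [-2.6, 0, 0], -0.4]
    - [[0, 0, -0.8], [-2.6, 0, 0], -0.4]
    - [[0, 0, -0.8], [-2.6, 0, 0], -0.4]
    - [[0, 0, -0.8], [-2.6, 0, 0], -0.4]
    - [[0, 0, -0.8], [-2.4, 0, 0], -0.4]
    - [[0, 0, -0.7], [-2, 0, 0], -0.4]

```text
t: 13.15
ee_pos: [0.6704, 0.0804, 0.015]
orientation: [1.145, 1.568, -0.595]
contact_force: [0.6, 0.6, -0.2]
gripper_width: 0.0254
```

>>> send_rows:
  targets:
    - [[0, 0, -0.3], [0, 0, 0], -0.4]
    - [[0, 0, -0.1], [0, 0, 0], -0.4]
    - [[0, 0, 0.6], [0, 0, 0], -0.4]
    - [[0, 0, 1], [0, 0, 0], -0.4]
    - [[0, 0, 1], [0, 0, 0], -0.4]
    - [[-2, 0, 1], [0, 0, 0], -0.4]
    - [[-4, 0, 0], [0, 0, 0], -0.4]
    - [[-4, 0, 0], [0, 0, 0], -0.4]
    - [[0, 0, 0], [0, 0, 0], -0.4]
    - [[0, 0, 0], [0, 0, 0], -0.4]

```text
t: 14.15
ee_pos: [0.665, 0.0475, 0.1164]
orientation: [1.473, 1.566, -0.27]
contact_force: [0.5, 0.4, -0.8]
gripper_width: 0.0257
```

```bash
python3 - <<'E'
from h import *
from workcell import eyes
goto((.668,.087,.014),80)
for n in("top","scene","wrist"):
    f=eyes.grab_frame(n); pickle.dump(f,open(f"pics/{n}5.pkl","wb"))
    cv2.imwrite(f"pics/{n}5.png",f["pixels"][:,:,::-1])
T,S,W=load("top5"),load("scene5"),load("wrist5")["pixels"]
t=cv2.resize(T["pixels"][105:225,225:465],(480,240)); s=cv2.resize(S["pixels"][180:310,90:400],(480,200))
cv2.imwrite("pics/end.png",np.vstack([np.hstack([np.vstack([t,s]),cv2.resize(W,(320,200)).repeat(1,0)[:0].reshape(0,320,3) if 0 else np.vstack([cv2.resize(W,(320,200)),np.zeros((240,320,3),np.uint8)])])])[:,:,::-1])
E
```

```text
t 14.15 pos [0.665  0.0475 0.1164] F [ 0.5  0.4 -0.8] w 0.0257 q6 1.82
push sign -1 turn deg [ 0.1   0.03 -0.27] then shift cm in turned tool axes [10.24 -0.39 -3.94]
```

View pics/end.png

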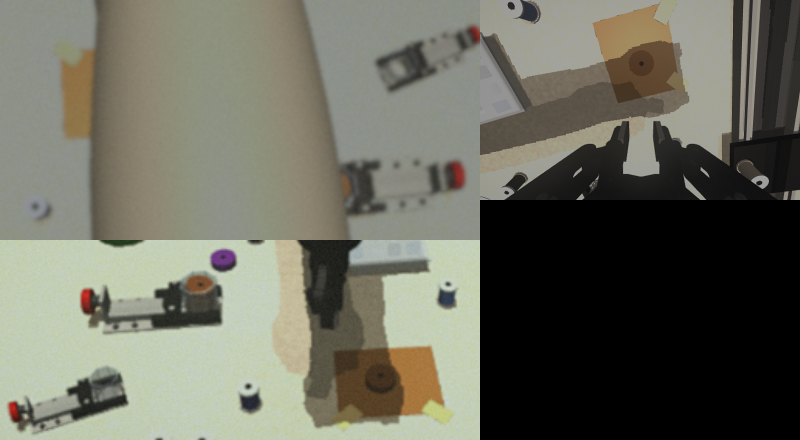

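```bash
python3 - <<'E'
from h import *
for n,uv in(("wrist5",(322,125)),("scene5",(335.4,267.8))):
    p=onz(load(n),uv,.0127); d=p[:2]-[.6735,.1176]; a=np.deg2rad(4.6);c,s=np.cos(a),np.sin(a)
    print(n,p.round(4),"in paper",(np.array([[c,s],[-s,c]])@d).round(4))
E
```

```text
wrist5 [0.675  0.1097 0.0127] in paper [ 0.0009 -0.008 ]
scene5 [0.6762 0.1088 0.0127] in paper [ 0.002 -0.009]
```

The ring is well inside the limits, at about (+1,-8) mm in the paper frame. The arm is clear, so I hand in.

```bash
python3 -c "
from workcell import job,telemetry
print(telemetry.observe()['contact_force']); print(job.sign_off())"
```

```text
[-0.68862007 -0.0201381  -0.12120458]
the job is handed in; nothing more can be done
None
```

I pressed the knob of the larger feeder once, to its hard stop, and let it spring back out; a single ring came out. I then slid that ring along an arc between two slightly open fingertips onto the brown paper, without lifting it, and handed the job in at about 14 s.

**Ring position:** In the last wrist and scene views the ring's centre was at about (+1, −8) mm and (+2, −9) mm in the paper's frame. The limits are ±37 and ±47 mm, and it looked flat.

**Knob and stack:** The knob was fully out and the stack was still in the magazine. I saw no bystander moved.

**Limits of the checks:** The arm blocked the top camera in the last picture, so the final check rests on the wrist and scene views. Paper and ring positions agreed between views to about 2 mm. I checked the bystanders only by eye; some, such as the tape rolls and the cup, were not in or only partly in the last crop, though the arm stayed clear of them throughout.

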